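# Dock the board carrier through its L-slot

### The job

Push the round board carrier along the L-shaped slot of the docking plate, round the corner, and on to the very end of the slot, so that it is fully home beside the contact block. Only push it with the fingers: do not lift it or tip its guide pin out of the slot, and do not disturb the bottle, the jar and the screwdriver around the plate. Finish clear of everything.

Things in the scene. Friction and masses are not known exactly. Their poses are not given: they have to be found in the camera images.
- guide_plate: Fixed aluminium docking plate, 240 x 240 mm, 18 mm thick, flat on the bench. Origin: centre of its underside, z up. An L-shaped slot, 18 mm wide and 15 mm deep, is cut into its top: the first leg runs along the plate's +x from slot_start to slot_corner (100 mm), the second turns left along the plate's +y from slot_corner to slot_end (82 mm).
- carrier: Loose black disc, 100 mm diameter, 20 mm thick, 0.3 kg, small green circuit board in its top (1 mm proud), flat on the plate (rim 18 to 38 mm above the bench). Origin: centre of its underside; any yaw. A 14 mm pin at its centre reaches 12 mm down into the slot, 2 mm play each side: its centre can only follow the slot. Slides with a few N of friction, stays where left. Starts on the first leg.
- slot_start (a point): Where the carrier's centre would lie at the beginning of the first leg, at the plate's top (18 mm above the bench); fixed to the plate.
- slot_corner (a point): Where the carrier's centre lies at the slot's corner, at the plate's top; fixed to the plate. The first leg's end wall stops the pin 2 mm past it.
- slot_end (a point): Where the carrier's centre lies when its pin touches the end of the second leg (fully home), at the plate's top; fixed to the plate. The disc's rim is then about 5 mm from the contact block.
- solvent_bottle: Bystander: closed white bottle with a yellow cap, 60 mm in diameter, 140 mm tall, standing on the bench beside the plate. Origin: centre of its underside.
- flux_jar: Bystander: small jar with a steel cap, 44 mm in diameter, 50 mm tall, standing on the bench beside the plate. Origin: centre of its underside.
- screwdriver: Bystander: black-handled screwdriver 160 mm long and up to 26 mm thick, lying on the bench beside the plate, along its own x axis, handle to -x.
- contact_block (a point): Centre of the top of the grey contact block fixed on the plate beyond the slot's end (70 mm along the plate's x, 25 mm along its y, top 32 mm above the plate's top, 50 mm above the bench). The carrier does not touch it.
Not all that is in view belongs to the job. What is meant by the carrier is not red, and is the smaller of those in its own colour.

How it is judged (in metres and radians):
On the way, in this order (a step that is already met when the one before it is completed fails the run):
1. the carrier's centre reaches the slot's corner (within 8 mm) (horizontal distance between carrier and slot_corner below 0.008 m).
2. the carrier is at the slot's end (within 6 mm) (horizontal distance between carrier and slot_end below 0.006 m), for 0.2 s.
At the end, for the whole second after the job is handed in: The carrier lies flat and at rest on the plate, its centre within 6 mm of the slot's end, its pin still down in the slot (horizontal distance between carrier and slot_end below 0.006 m and z of carrier in the frame of guide_plate between 0.015 and 0.021 m and angle between carrier's own z axis and vertical below 0.05 rad and linear speed of carrier below 0.01 m/s); the robot touches nothing.
It fails at once if the carrier is lifted more than 5 mm off the plate (z of carrier in the frame of guide_plate above 0.023 m).
It fails at once if the carrier is tipped by more than 0.12 rad (angle between carrier's own z axis and vertical above 0.12 rad).
It fails at once if a bystander is moved more than 20 mm (distance of any of solvent_bottle, flux_jar, screwdriver from where it was at the start of the episode above 0.02 m).
It also fails if it takes over 48 s, if anything falls off the work surface, if the arm or the gripper's body presses on something with over 40 N, if the wrist force passes 120 N, or if a joint passes its speed limit or range.

### The arm

A 6-joint arm with a two-finger parallel gripper is mounted at the origin on the work surface. World frame = base frame: x ahead of the robot, y to its left, z up, the work surface at z = 0. Lengths are in mm, angles in rad, forces in N, time in s.
With the tool pointing down it reaches from about 250 to 850 mm from the base axis. Payload 12.5 kg.
Tool frame: the origin (TCP) lies on the centre line of the jaws, within the pads' length; the fingertips stand 19 mm ahead of it and the grasp point (between the pads) is the TCP; x points along the fingers, y is the direction in which the jaws open and shut, and the axes are right-handed (so a half turn about x gives the same grasp; the last joint's range is limited). The gripper opens to 93 mm and grips with 3 to 60 N. Pads are 15 mm wide; open, the fingers measure 128 mm over their backs; the gripper's body (75 mm by 188 mm) begins 65 mm behind the grasp point.
Start: joints at [1.062, 0.351, 1.652, -0, 1.139, -0.085], TCP at [226.143, 501.342, 198.633] pointing down, gripper open.
Joint ranges: [-2.75, 2.75], [-0.79, 2.1], [0.01, 2.65], [-1.57, 4.71], [0.07, 3.14], [-2.87, 2.87]. Speed limits (rad/s): [2.22, 2.22, 2.79, 3.14, 3.14, 3.14].

### API

Orientations are given as a rotation vector (axis times angle).
In Python, from station import observe, imaging, order gives the robot as it stands.
- The arm moves only by the shell command python3 -m handwheel 'ROWS' [FORCE]. ROWS is a JSON object of lists of equal length, an entry for each row: "linear": the shift along the tool's x, y, z in mm, a list of three; "dr": the turn, a rotation vector about the tool's x, y, z in degrees, a list of three; "claw": the opening, from 0 (shut) to 1 (fully open). A call has 1 to 5 rows; each row shifts and turns the commanded pose from where the row before left it, along the tool's axes as they then stand; what a row does not reach is not made up. A row lasts 1/10 s, in which the tool goes at most 50 mm and 8.59 degrees, less where a joint would pass 70% of its speed; a pose out of reach is approached as far as the arm can. A call with a gripper value outside its range is refused whole. The fingers move at their own pace and stop on an object; FORCE is the grip in N (left out, the last holds). Time passes only in rows, so rows that do not move let the fingers close. It gives the time, the measured TCP pose, the force and the opening at its end, in the units of the state.
- observe(): the state, without advancing time (a new reading comes with each control period).
- imaging.capture(name): name is "side" or "top" or "wrist"; returns a dict with "img" (384x512x3 uint8, red, green, blue), "z_map" (384x512 float32, mm along the optical axis (not along the pixel's ray), 0 where there is no reading), "K" (3x3 intrinsics, pixels), "position" and "orientation" of the camera in the world. Camera axes: x right, y down, z forward; pixel columns grow to the right and rows downward; lengths in mm; the calibration is good to about 2 mm. A picture is of the moment at which its call begins.
- order.finish_job(): hands the job in, once; it reports no verdict.
The state is a dict: "time_s": time; "joint_pos": joint angles; "qvel": joint speeds; "joint_torque": joint torques, N m; "tool_pos": TCP position; "tcp_rot": TCP orientation; "wrist_force": force on the tool from outside, world axes, zero at the start; "moment": the same for the moment, N m; "finger_gap": finger opening in mm.
Only numpy, scipy, OpenCV 4.12 (cv2) and the standard library are available. Lean on these libraries where they do the work, as an engineer would, in place of code of your own. Each camera call takes 0.05 s, during which the arm holds its last target. There are 200 camera calls.

## Working session

There is one attempt and no reset: what is moved stays moved. The work goes in short steps, Python scripts to look and compute and a shell command to move; the robot and the scene stay as the last step left them, time stands still between calls to the robot, and variables do not carry over. Pictures are saved under pics/ and viewed, about 8 in all and at most 12, crops included, and the job is handed in when it is done.

```bash
mkdir -p pics
cat > h.py <<'E'
import numpy as np, cv2
from scipy.spatial.transform import Rotation as R
from station import observe, imaging, order
def cap(n):
    d=imaging.capture(n); return d
def Rm(o):
    o=np.array(o,float)
    return o if o.shape==(3,3) else (R.from_rotvec(o).as_matrix() if o.size==3 else R.from_quat(o).as_matrix())
def ray(d,u,v,z):
    p=np.array([u,v,1.0]); w=Rm(d["orientation"])@np.linalg.inv(np.array(d["K"]))@p
    c=np.array(d["position"],float); return c+w*(z-c[2])/w[2]
def cloud(d):
    zm=d["z_map"]; v,u=np.mgrid[:zm.shape[0],:zm.shape[1]]
    P=np.stack([u,v,np.ones_like(u)],-1)*zm[...,None]
    return P@(Rm(d["orientation"])@np.linalg.inv(np.array(d["K"]))).T+np.array(d["position"])
def save(d,name): cv2.imwrite("pics/"+name,d["img"][...,::-1])
E
python3 - <<'E'
from h import *
ims=[]
for n in ["top","side"]:
    d=cap(n); ims.append(d); print(n,d["position"],d["orientation"],np.array(d["K"]).tolist())
    np.savez(n+".npz",**d)
    save(d,n+"0.png")
s=observe(); print(s)
E
```

```text
top [461.92513451  12.78014429 985.66835484] [-2.19974483  2.16240506 -0.12981695] [[404.25976156091025, 0.0, 245.6609663786023], [0.0, 404.25976156091025, 199.46900331818676], [0.0, 0.0, 1.0]]
side [-123.17947288 -730.88083879  626.2944502 ] [-1.96134269  0.80112011 -0.45016653] [[469.8116124221896, 0.0, 251.58495784217232], [0.0, 469.8116124221896, 191.10047354375138], [0.0, 0.0, 1.0]]
{'time_s': 0.1, 'joint_pos': array([ 1.06239837e+00,  3.51200301e-01,  1.65231967e+00,  1.11342935e-05,
        1.13911762e+00, -8.45926729e-02]), 'qvel': array([-0.00068743, -0.00173163, -0.00266437,  0.0011399 ,  0.00142512,
       -0.00056085]), 'joint_torque': array([ 2.69986258e-04, -4.98033500e+01, -2.85706848e+01,  7.00041954e-02,
        2.39671353e-02, -1.05393735e-04]), 'tool_pos': array([225.99274119, 501.07687527, 198.16081499]), 'tcp_rot': array([ 0.33163522,  1.54543211, -0.33321005]), 'wrist_force': array([ 0.3685096 ,  0.17824822, -0.8904817 ]), 'moment': array([-0.00264669, -0.03401895, -0.01701248]), 'finger_gap': 93.05748022177512}
```

View pics/top0.png

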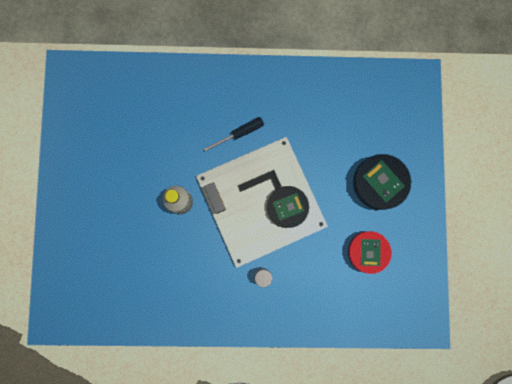

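View pics/side0.png

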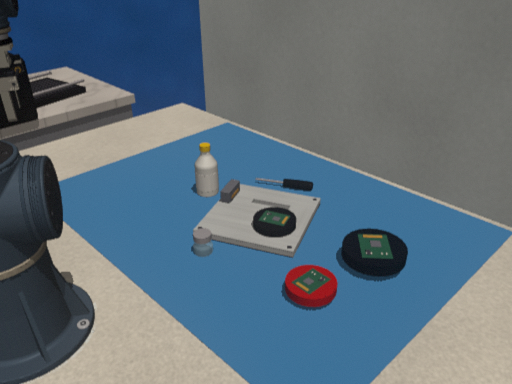

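The top view holds three board discs: small black at (288,207) on the plate, large black at (382,182), and red at (369,252). By the description the carrier is the one on the plate. The slot runs from under it up to a corner at about (275,175), then left to about (240,187). The block is at (214,197), bottle at (177,199), jar at (263,278) and screwdriver at (233,134).

```bash
cat > meas.py <<'E'
from h import *
d=dict(np.load("top.npz")); im=d["img"]; C=cloud(d)
hsv=cv2.cvtColor(im,cv2.COLOR_RGB2HSV); H,S,V=cv2.split(hsv)
roi=np.zeros(S.shape,np.uint8); roi[130:275,190:332]=1
# plate: white, depth height near 18
w=((S<60)&(V>120)&(roi>0)&(abs(C[...,2]-18)<12)).astype(np.uint8)
n,l,st,c=cv2.connectedComponentsWithStats(w); k=1+np.argmax(st[1:,4]); w=(l==k).astype(np.uint8)
cnt=max(cv2.findContours(w,0,1)[0],key=cv2.contourArea)
P=np.array([ray(d,u,v,18)[:2] for u,v in cnt[:,0]],np.float32)
r=cv2.minAreaRect(P); print("plate",r, "depth z med",np.median(C[w>0][:,2]))
cv=cv2.boxPoints(r); print(cv)
dk=((V<70)&(roi>0)).astype(np.uint8)
n,l,st,c=cv2.connectedComponentsWithStats(dk)
for i in range(1,n):
    if st[i,4]>20: print(i,st[i],c[i])
# objects by height
def med(name,box):
    x0,y0,x1,y1=box; q=C[y0:y1,x0:x1].reshape(-1,3); q=q[q[:,2]>8]; print(name,q.min(0).round(),q.max(0).round(),np.median(q,0).round())
med("bottle",(155,175,192,220)); med("jar",(248,262,280,292)); med("drv",(198,112,268,153)); 
b=(H>5); q=(C[...,2]>40)&(C[...,2]<60)&(roi>0); vv,uu=np.nonzero(q); print("block",len(vv),C[q].mean(0),uu.mean(),vv.mean())
# carrier: depth>30
q=((C[...,2]>31)&(C[...,2]<44)&(roi>0)).astype(np.uint8); q[:,:245]=0
cc=max(cv2.findContours(q,0,1)[0],key=cv2.contourArea); Pc=np.array([ray(d,u,v,38)[:2] for u,v in cc[:,0]],np.float32)
print("carrier depth",cv2.minEnclosingCircle(Pc),C[q>0].mean(0))
x=cv2.resize(im[120:290,150:340],None,fx=4,fy=4,interpolation=cv2.INTER_CUBIC); cv2.imwrite("pics/crop1.png",x[:600,:,::-1])
E
python3 meas.py
```

```text
plate ((554.6144409179688, -44.38081359863281), (240.15057373046875, 240.05996704101562), 24.887039184570312) depth z med 18.733085694368356
[[ 395.17712    13.971741]
 [ 496.20172  -203.79608 ]
 [ 714.05176  -102.73337 ]
 [ 613.02716   115.034454]]
1 [232 130  22   9 110] [240.18181818 132.67272727]
3 [ 239  171   70   56 1086] [279.78453039 199.75046041]
bottle [462.  13.  10.] [578. 181. 986.] [545. 144.  99.]
jar [356. -67.  13.] [462.  13. 986.] [377. -47.  50.]
drv [462. -57.  10.] [760.  97. 986.] [723.  -9.  22.]
block 771 [535.70080249 -25.28513016  45.90026024] 253.4669260700389 207.67315175097275
carrier depth ((540.4033203125, -105.60010528564453), 49.83388137817383) [ 539.71492159 -105.20448842   38.91054225]
```

View pics/crop1.png

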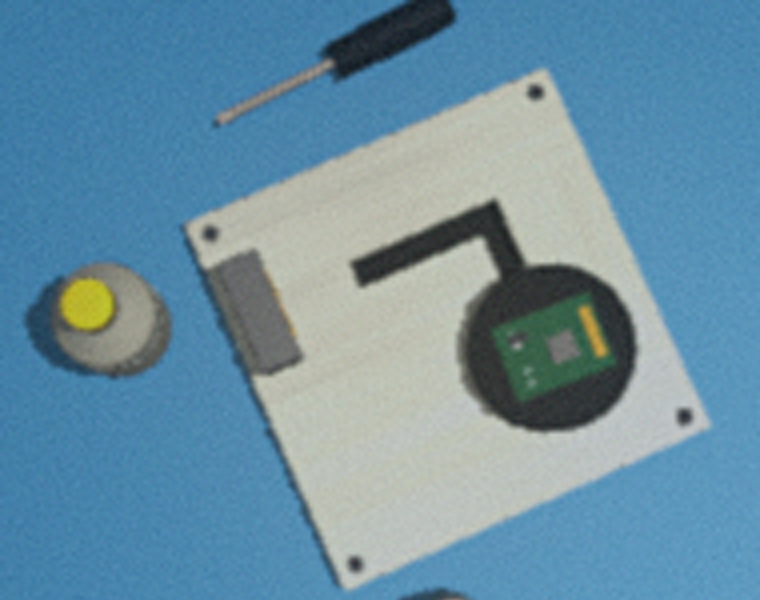

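The crop confirms the choice: the small black disc on the plate, crop (549,347). The slot corner is at crop (490,207) and its end wall at (358,272). World x is up in the image and y is left. Next I work out the plate frame and the tool axes.

```bash
cat > plan.py <<'E'
from h import *
d=dict(np.load("top.npz")); im=d["img"]; V=im.max(2)
c0=np.array([554.6,-44.4]); a=np.radians(24.887); ex=np.array([np.cos(a),np.sin(a)]); ey=np.array([-ex[1],ex[0]]); E=np.array([ex,ey])
# slot: dark pixels on the plate away from carrier; plane 18 (edges at plate top)
car=np.array([540.4,-105.6]); print("carrier plate",E@(car-c0))
m=np.zeros(V.shape,bool); m[165:200,232:284]=True
vv,uu=np.nonzero((V<110)&m); W=np.array([E@(ray(d,u,v,18)[:2]-c0) for u,v in zip(uu,vv)])
k=np.linalg.norm(W-E@(car-c0),axis=1)>56; W=W[k]
l2=W[W[:,1]>-25]; print("leg2 x",np.percentile(l2[:,0],[2,50,98]),"ymax",np.percentile(W[:,1],[98,99.5]),"xmax",W[:,0].max())
l1=W[W[:,0]<np.median(l2[:,0])-14]; print("leg1 y",np.percentile(l1[:,1],[2,50,98]),len(l1))
C=cloud(d); 
for n,(x0,y0,x1,y1) in dict(bottle=(155,175,192,220),block=(200,178,228,220),jar=(248,262,280,292)).items():
    q=C[y0:y1,x0:x1].reshape(-1,3); q=q[(q[:,2]>25)&(q[:,2]<160)]; p=(q[:,:2]-c0)@E.T; print(n,p.min(0).round(),p.max(0).round(),q[:,2].max().round())
s=observe(); T=R.from_rotvec(s["tcp_rot"]).as_matrix(); print("tool axes cols",T.round(3).tolist()); print("ex,ey",ex,ey)
E
python3 plan.py
```

```text
carrier plate [-38.63617724 -49.54115267]
leg2 x [42.03280627 49.7598263  57.57284979] ymax [35.27202929 36.80801949] xmax 58.269394445154006
leg1 y [-58.10664711 -50.53890693 -42.77506055] 50
bottle [ 48. 149.] [107. 208.] 144.0
block [15. 86.] [ 85. 112.] 56.0
jar [-185.   52.] [-145.   91.] 55.0
tool axes cols [[-0.001, 0.411, 0.912], [-0.001, 0.912, -0.411], [-1.0, -0.001, -0.0]]
ex,ey [0.90713952 0.42083   ] [-0.42083     0.90713952]
```

The plate-frame numbers agree with the description: corner (50,−50), end (50,32), carrier (−38.6,−49.5), block face at y≈87. I'll use one yaw with tool y along plate +x, which puts tool z along plate −y, and keep the jaws shut. The finger backs then push leg 1 and the wide flat face pushes leg 2.

```bash
python3 -m handwheel '{"linear":[[0,0,0],[0,0,0],[0,0,0],[0,0,0],[0,0,0]],"dr":[[8.2,0,0],[8.2,0,0],[8.2,0,0],[8.2,0,0],[8.0,0,0]],"claw":[0,0,0,0,0]}' 40
python3 -m handwheel '{"linear":[[0,-5,45],[0,-5,45],[0,-5,45],[0,-5,45],[0,-5,45]],"dr":[[0,0,0],[0,0,0],[0,0,0],[0,0,0],[0,0,0]],"claw":[0,0,0,0,0]}'
cat > st.py <<'E'
from h import *
c0=np.array([554.6,-44.4]); a=np.radians(24.887); E=np.array([[np.cos(a),np.sin(a)],[-np.sin(a),np.cos(a)]])
def st():
    s=observe(); T=R.from_rotvec(s["tcp_rot"]).as_matrix()
    print("t",round(s["time_s"],2),"plate xy",(E@(s["tool_pos"][:2]-c0)).round(1),"z",s["tool_pos"][2].round(1),"yaw_y err deg",round(float(np.degrees(np.arctan2(T[1,1],T[0,1])-a)),2),"down",T[:,0].round(3),"F plate",(E@s["wrist_force"][:2]).round(1),s["wrist_force"][2].round(1),"gap",round(s["finger_gap"],1),"q",s["joint_pos"].round(2))
if __name__=="__main__": st()
E
python3 st.py
```

```text
time_s: 0.6
tool_pos: [226.1, 501.2, 198.3]
tcp_rot: [0.887, 1.382, -0.888]
wrist_force: [0.1, 0.3, -0.8]
finger_gap: 57.0
time_s: 1.1
tool_pos: [298.3, 285.0, 198.5]
tcp_rot: [0.883, 1.384, -0.883]
wrist_force: [1.0, 0.5, 0.2]
finger_gap: 17.5
t 1.1 plate xy [-93.9 406.7] z 198.5 yaw_y err deg 0.06 down [-0. -0. -1.] F plate [1.1 0. ] 0.2 gap 17.5 q [ 0.65  0.1   1.98 -0.    1.07  0.21]
```

```bash
python3 -m handwheel '{"linear":[[0,-3.5,46],[0,-3.5,46],[0,-3.5,46],[0,-3.5,46],[0,-3.5,46]],"dr":[[0,0,0],[0,0,0],[0,0,0],[0,0,0],[0,0,0]],"claw":[0,0,0,0,0]}'
python3 -m handwheel '{"linear":[[0,-3,46],[0,-3,46],[0,-3,46],[0,-3,46],[0,-3,42]],"dr":[[0,0,0],[0,0,0],[0,0,0],[0,0,0],[0,0,0]],"claw":[0,0,0,0,0]}'
python3 -m handwheel '{"linear":[[40,0,0],[40,0,0],[20,0,0],[0,0,0]],"dr":[[0,0,0],[0,0,0],[0,0,0],[0,0,0]],"claw":[0,0,0,0]}'
python3 st.py
```

```text
time_s: 1.6
tool_pos: [379.5, 68.9, 198.7]
tcp_rot: [0.883, 1.384, -0.883]
wrist_force: [1.1, 1.3, -0.3]
finger_gap: 0.5
time_s: 2.1
tool_pos: [461.2, -142.7, 198.4]
tcp_rot: [0.884, 1.384, -0.884]
wrist_force: [0.1, 0.9, -0.4]
finger_gap: 0.8
time_s: 2.5
tool_pos: [459.2, -139.9, 96.2]
tcp_rot: [0.883, 1.389, -0.885]
wrist_force: [0.7, -0.1, -0.1]
finger_gap: 0.5
t 2.5 plate xy [-126.8  -46.5] z 96.2 yaw_y err deg 0.02 down [-0.005  0.002 -1.   ] F plate [ 0.6 -0.4] -0.1 gap 0.5 q [-0.39  0.37  1.92 -0.    0.86 -0.83]
```

```bash
python3 -m handwheel '{"linear":[[25,0,1.5],[20,0,1.5],[8,0,0],[0,0,0],[0,0,0]],"dr":[[0,0,0],[0,0,0],[0,0,0],[0,0,0],[0,0,0]],"claw":[0,0,0,0,0]}'
python3 st.py
python3 - <<'E'
from h import *
d=cap("side"); x=cv2.resize(d["img"][130:280,160:360],None,fx=3.5,fy=3.5,interpolation=cv2.INTER_CUBIC); cv2.imwrite("pics/s1.png",x[...,::-1])
E
```

```text
time_s: 3.0
tool_pos: [462.8, -143.4, 46.8]
tcp_rot: [0.883, 1.383, -0.883]
wrist_force: [0.1, -0.3, 0.5]
finger_gap: 0.4
t 3.0 plate xy [-124.9  -51.1] z 46.8 yaw_y err deg 0.04 down [ 0.001 -0.    -1.   ] F plate [-0.1 -0.3] 0.5 gap 0.4 q [-0.4   0.46  1.94  0.    0.74 -0.83]
```

View pics/s1.png

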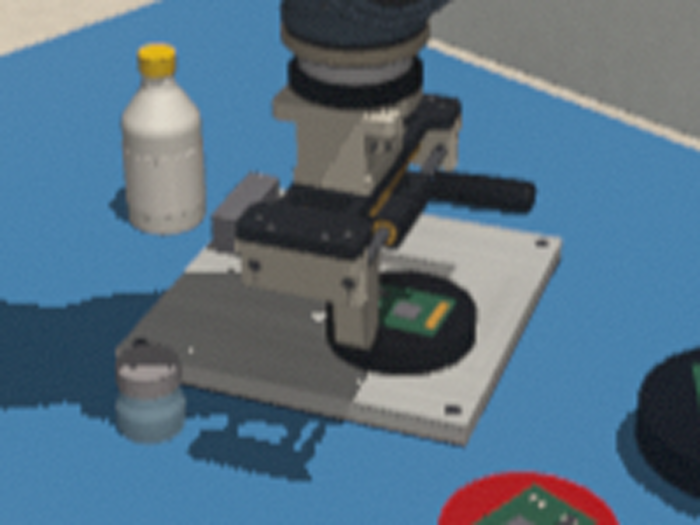

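The finger stands at crop (355,350), at the disc's rear rim, with the jar, bottle and screwdriver all clear. I'll lower slightly and creep into contact.

```bash
python3 -m handwheel '{"linear":[[2.5,3,0],[0,4,0],[0,4,0],[0,4,0],[0,0,0]],"dr":[[0,0,0],[0,0,0],[0,0,0],[0,0,0],[0,0,0]],"claw":[0,0,0,0,0]}'
python3 st.py
python3 -m handwheel '{"linear":[[0,4,0],[0,4,0],[0,4,0],[0,4,0],[0,4,0]],"dr":[[0,0,0],[0,0,0],[0,0,0],[0,0,0],[0,0,0]],"claw":[0,0,0,0,0]}'
python3 st.py
```

```text
time_s: 3.55
tool_pos: [476.3, -136.7, 43.2]
tcp_rot: [0.883, 1.384, -0.883]
wrist_force: [0.0, -0.4, 0.5]
finger_gap: 0.4
t 3.55 plate xy [-109.8  -50.8] z 43.2 yaw_y err deg 0.06 down [ 0. -0. -1.] F plate [-0.1 -0.3] 0.5 gap 0.4 q [-0.37  0.48  1.91  0.    0.74 -0.81]
time_s: 4.05
tool_pos: [494.2, -128.3, 43.1]
tcp_rot: [0.883, 1.384, -0.883]
wrist_force: [0.3, -0.5, 0.2]
finger_gap: 0.2
t 4.05 plate xy [-90.1 -50.7] z 43.1 yaw_y err deg 0.03 down [-0. -0. -1.] F plate [ 0.1 -0.6] 0.2 gap 0.2 q [-0.35  0.5   1.87 -0.    0.76 -0.78]
```

Run:
```python
from h import *
s=observe(); t=s["tool_pos"]-[0,0,19]
ims=[]
for n in ["side","top"]:
    d=cap(n); A=Rm(d["orientation"]).T@(t-np.array(d["position"])); p=np.array(d["K"])@A; u,v=p[:2]/p[2]; im=d["img"].copy(); print(n,u,v)
    cx,cy=int(u),int(v); x=cv2.resize(im[cy-50:cy+40,cx-45:cx+55],None,fx=4,fy=4,interpolation=cv2.INTER_CUBIC)
    cv2.circle(x,(int((u-cx+45)*4),int((v-cy+50)*4)),4,(255,0,255),1); ims.append(x)
cv2.imwrite("pics/s2.png",np.hstack(ims)[...,::-1])
```

```text
side 266.3373443288757 235.1356583045464
top 296.26086406935354 226.397177405189
```

View pics/s2.png

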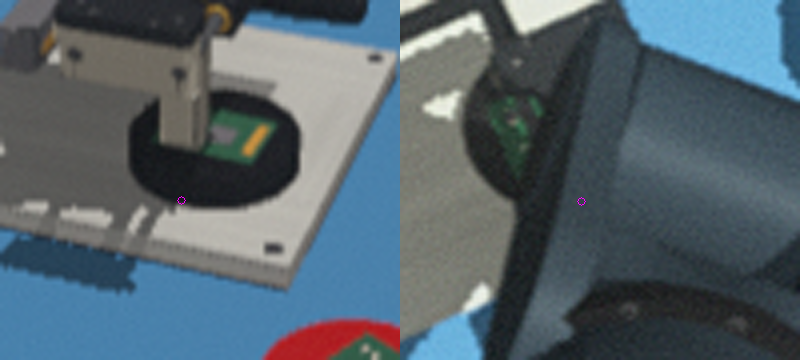

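Run:
```python
from st import *
d=cap("side"); C=cloud(d); P=np.concatenate([(C[...,:2]-c0)@E.T,C[...,2:]],-1)
for n,(u,v) in dict(tip=(265,221),tip2=(268,219),finger=(264,208),disc_top=(290,213),pcb=(278,218),disc_l=(256,225),plate=(300,240),plate2=(233,225)).items(): print(n,P[v,u].round(1),C[v,u].round(1))
hsv=cv2.cvtColor(d["img"],cv2.COLOR_RGB2HSV); g=(abs(hsv[...,0].astype(int)-70)<25)&(hsv[...,1]>80); vv,uu=np.nonzero(g[190:245,240:320]); q=P[190:245,240:320][g[190:245,240:320]]; print("pcb",np.median(q,0).round(1),q.min(0).round(),q.max(0).round())
w=P[190:245,240:320].reshape(-1,3); w=w[(w[:,2]>30)&(w[:,2]<42)]; print("disc", w.min(0).round(1),w.max(0).round(1))
```

```text
tip [-99.6 -50.9  67.6] [ 485.7 -132.5   67.6]
tip2 [-105.9  -60.    78.6] [ 483.7 -143.4   78.6]
finger [-173.8  -75.2  148.7] [ 428.6 -185.8  148.7]
disc_top [ -4.4 -79.1  37.7] [ 583.9 -118.    37.7]
pcb [-37.4 -60.4  39.7] [ 546.1 -114.9   39.7]
disc_l [-79.4 -22.2  38. ] [492.  -97.9  38. ]
plate [ -63.1 -121.2   10.1] [ 548.4 -181.    10.1]
plate2 [-69.5  39.   17.9] [475.1 -38.3  17.9]
pcb [-31.6 -63.4  38.2] [-62. -82.  36.] [-10. -21.  41.]
disc [ -90.6 -101.1   30. ] [11.6 -1.5 41.5]
```

Run:
```python
from st import *
d=cap("side"); C=cloud(d); P=np.concatenate([(C[...,:2]-c0)@E.T,C[...,2:]],-1)
for u in (262,266,270):
  for v in range(196,244,3): print(u,v,P[v,u].round(0),d["z_map"][v,u].round(0),d["img"][v,u])
s=observe(); K=np.array(d["K"])
for dz in (-19,0,30,65):
    p=K@(Rm(d["orientation"]).T@(s["tool_pos"]+[0,0,dz]-np.array(d["position"]))); print(dz,p[:2]/p[2],p[2])
x=cv2.resize(d["img"][170:260,215:335],None,fx=6.5,fy=6.5,interpolation=cv2.INTER_CUBIC).astype(float); cv2.imwrite("pics/s3.png",np.clip(x*2.2+10,0,255).astype(np.uint8)[...,::-1])
```

```text
262 196 [-184.  -75.  181.] 886.0 [66 65 60]
262 199 [-182.  -74.  173.] 891.0 [111 105  96]
262 202 [-174.  -71.  161.] 905.0 [113 110 101]
262 205 [-178.  -73.  157.] 903.0 [111 107  97]
262 208 [-178.  -73.  151.] 907.0 [109 106  96]
262 211 [-104.  -46.   95.] 1002.0 [109 102  94]
262 214 [-108.  -47.   90.] 1001.0 [110 105  96]
262 217 [-105.  -46.   80.] 1008.0 [109 105  95]
262 220 [-106.  -46.   73.] 1011.0 [88 86 79]
262 223 [-66. -32.  37.] 1066.0 [24 27 33]
262 226 [-78. -36.  38.] 1054.0 [22 22 28]
262 229 [-87. -39.  36.] 1047.0 [27 29 33]
262 232 [-86. -39.  27.] 1053.0 [25 26 29]
262 235 [-83. -38.  17.] 1060.0 [61 62 61]
262 238 [-97. -43.  19.] 1047.0 [177 175 167]
262 241 [-106.  -46.   18.] 1038.0 [182 180 173]
266 196 [-185.  -83.  184.] 881.0 [48 49 50]
266 199 [-184.  -83.  176.] 886.0 [115 109  98]
266 202 [-176.  -80.  165.] 899.0 [79 76 73]
266 205 [-904. -338.  626.] 0.0 [88 85 80]
266 208 [-175.  -80.  150.] 907.0 [110 105  96]
266 211 [-107.  -56.   99.] 995.0 [108 103  95]
266 214 [-106.  -55.   90.] 1000.0 [109 104  94]
266 217 [-103.  -54.   81.] 1007.0
[... 590 characters left out ...]
8.] 911.0 [122 116 107]
270 211 [-95. -61.  93.] 1006.0 [86 81 76]
270 214 [-96. -61.  86.] 1008.0 [85 82 75]
270 217 [-93. -60.  76.] 1016.0 [83 79 74]
270 220 [-94. -61.  69.] 1018.0 [82 79 74]
270 223 [-60. -49.  37.] 1066.0 [29 39 38]
270 226 [-71. -52.  37.] 1056.0 [30 33 34]
270 229 [-81. -56.  36.] 1046.0 [30 33 36]
270 232 [-85. -58.  31.] 1046.0 [26 28 33]
270 235 [-86. -58.  24.] 1048.0 [27 28 34]
270 238 [-90. -59.  18.] 1047.0 [184 181 175]
270 241 [-98. -62.  16.] 1041.0 [184 180 175]
-19 [266.25571776 235.24178519] 1046.7559023850774
0 [266.28018134 228.15599201] 1037.38480326635
30 [266.31972093 216.70348116] 1022.5883309736228
65 [266.36732148 202.91613868] 1005.3257799654409
```

View pics/s3.png

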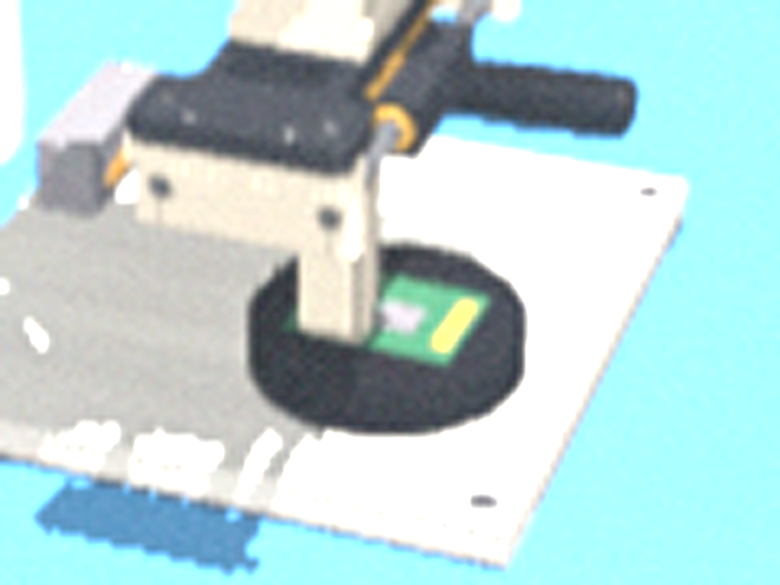

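The side depth shows the fingertip at z≈70 mm, not the 24 mm implied by TCP z 43. x and y agree, so the finger is hanging over the disc's rear and has touched nothing. I'll back off, then descend in stages against the camera.

```bash
cat > tip.py <<'E'
from st import *
d=cap("side"); C=cloud(d); P=np.concatenate([(C[...,:2]-c0)@E.T,C[...,2:]],-1)
s=observe(); t=E@(s["tool_pos"][:2]-c0); st()
im=d["img"].astype(int); ok=d["z_map"]>0
beige=(im.max(2)-im.min(2)<45)&(im[...,0]>55)&ok
m=beige&(abs(P[...,0]-t[0])<26)&(abs(P[...,1]-t[1])<16)&(P[...,2]>21)&(P[...,2]<140)
q=P[m]
for z in range(20,120,8):
    r=q[(q[:,2]>=z)&(q[:,2]<z+8)]
    if len(r)>3: print(z,len(r),"x",np.percentile(r[:,0],[5,50,95]).round(0),"y",np.percentile(r[:,1],[5,95]).round(0))
E
python3 -m handwheel '{"linear":[[0,-12,0],[0,-14,0],[0,-9,0],[0,0,0],[0,0,0]],"dr":[[0,0,0],[0,0,0],[0,0,0],[0,0,0],[0,0,0]],"claw":[0,0,0,0,0]}'
python3 tip.py
python3 -m handwheel '{"linear":[[5,0,0],[5,0,0],[5,0,0],[0,0,0]],"dr":[[0,0,0],[0,0,0],[0,0,0],[0,0,0]],"claw":[0,0,0,0]}'
python3 tip.py
```

```text
time_s: 4.75
tool_pos: [462.1, -143.5, 43.3]
tcp_rot: [0.884, 1.383, -0.884]
wrist_force: [-0.3, 0.6, 0.7]
finger_gap: 0.7
t 4.8 plate xy [-125.3  -51. ] z 43.3 yaw_y err deg 0.01 down [ 0. -0. -1.] F plate [-0.2  0.8] 0.1 gap 0.3 q [-0.4   0.47  1.94  0.    0.73 -0.83]
60 4 x [-132. -126. -122.] y [-62. -61.]
68 30 x [-141. -137. -116.] y [-61. -45.]
76 39 x [-143. -140. -117.] y [-61. -45.]
84 40 x [-143. -141. -115.] y [-61. -44.]
92 39 x [-144. -141. -117.] y [-61. -46.]
100 9 x [-129. -121. -113.] y [-61. -60.]
108 10 x [-129. -123. -115.] y [-62. -60.]
116 6 x [-128. -123. -115.] y [-62. -61.]
time_s: 5.2
tool_pos: [461.8, -142.9, 27.2]
tcp_rot: [0.883, 1.386, -0.883]
wrist_force: [0.0, 0.5, -0.7]
finger_gap: 0.5
t 5.25 plate xy [-125.6  -50.5] z 27.6 yaw_y err deg 0.04 down [-0.001  0.    -1.   ] F plate [-0. -0.] -0.3 gap 0.5 q [-0.4   0.5   1.95 -0.    0.7  -0.83]
44 9 x [-136. -131. -120.] y [-60. -46.]
52 27 x [-142. -138. -115.] y [-61. -43.]
60 39 x [-143. -139. -115.] y [-61. -44.]
68 42 x [-143. -141. -114.] y [-61. -44.]
76 32 x [-143. -140. -114.] y [-61. -46.]
84 8 x [-124. -119. -114.] y [-61. -59.]
92 10 x [-126. -119. -113.] y [-61. -60.]
```

```bash
python3 -m handwheel '{"linear":[[6,0,0],[6,0,0],[6,0,0],[0,0,0],[0,0,0]],"dr":[[0,0,0],[0,0,0],[0,0,0],[0,0,0],[0,0,0]],"claw":[0,0,0,0,0]}'
python3 tip.py
python3 -m handwheel '{"linear":[[4,0,0],[2,0,0],[0,0,0],[0,0,0]],"dr":[[0,0,0],[0,0,0],[0,0,0],[0,0,0]],"claw":[0,0,0,0]}'
python3 tip.py
python3 - <<'E'
from h import *
d=cap("side"); x=cv2.resize(d["img"][170:260,215:335],None,fx=6,fy=6,interpolation=cv2.INTER_CUBIC).astype(float); cv2.imwrite("pics/s4.png",np.clip(x*1.6+10,0,255).astype(np.uint8)[...,::-1])
E
```

```text
time_s: 5.75
tool_pos: [462.1, -143.2, 10.0]
tcp_rot: [0.883, 1.384, -0.883]
wrist_force: [-0.9, -0.5, 0.7]
finger_gap: 0.7
t 5.8 plate xy [-125.4  -50.8] z 10.1 yaw_y err deg 0.03 down [-0.  0. -1.] F plate [-0.3 -0.1] 1.3 gap 0.3 q [-0.4   0.53  1.95  0.    0.66 -0.83]
28 10 x [-135. -128. -120.] y [-61. -47.]
36 34 x [-142. -139. -114.] y [-61. -45.]
44 35 x [-142. -140. -116.] y [-61. -44.]
52 43 x [-143. -140. -115.] y [-61. -44.]
60 16 x [-143. -131. -116.] y [-61. -46.]
68 11 x [-125. -121. -116.] y [-61. -59.]
76 8 x [-122. -117. -113.] y [-61. -59.]
time_s: 6.2
tool_pos: [462.2, -143.2, 4.1]
tcp_rot: [0.883, 1.384, -0.883]
wrist_force: [-0.7, -0.7, -0.3]
finger_gap: 0.8
t 6.25 plate xy [-125.4  -50.8] z 4.2 yaw_y err deg 0.03 down [ 0. -0. -1.] F plate [-0.3  0.1] -0.0 gap 0.7 q [-0.4   0.54  1.96 -0.    0.64 -0.83]
20 7 x [-134. -132. -123.] y [-61. -47.]
28 24 x [-141. -134. -114.] y [-61. -45.]
36 39 x [-142. -140. -116.] y [-61. -43.]
44 38 x [-143. -140. -115.] y [-61. -44.]
52 24 x [-142. -140. -114.] y [-61. -46.]
60 10 x [-123. -120. -115.] y [-61. -59.]
68 11 x [-123. -121. -114.] y [-61. -59.]
```

View pics/s4.png

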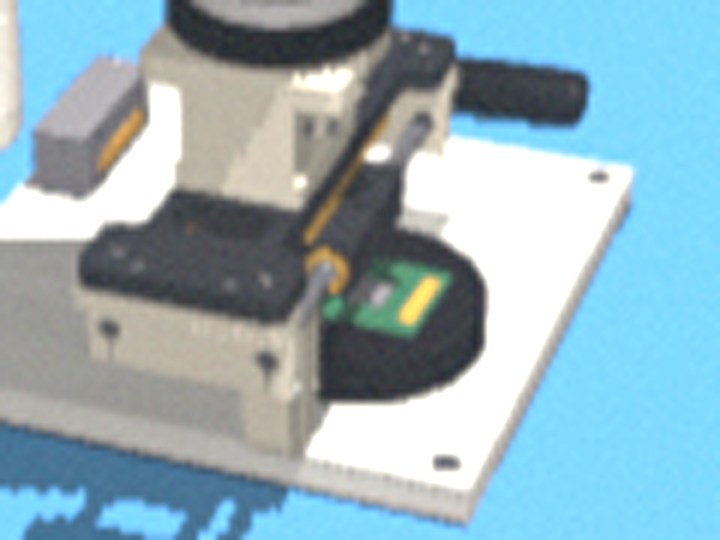

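The finger is now behind the disc with its tip at z≈28, against a rim of 18–38. I'll lower 3 mm more and creep into contact.

```bash
python3 -m handwheel '{"linear":[[3,0,0],[0,4,0],[0,4,0],[0,4,0],[0,0,0]],"dr":[[0,0,0],[0,0,0],[0,0,0],[0,0,0],[0,0,0]],"claw":[0,0,0,0,0]}'
python3 st.py
python3 -m handwheel '{"linear":[[0,4,0],[0,4,0],[0,4,0],[0,4,0],[0,4,0]],"dr":[[0,0,0],[0,0,0],[0,0,0],[0,0,0],[0,0,0]],"claw":[0,0,0,0,0]}'
python3 st.py
```

```text
time_s: 6.8
tool_pos: [473.7, -138.0, 1.2]
tcp_rot: [0.883, 1.384, -0.883]
wrist_force: [0.1, -0.4, -0.6]
finger_gap: 0.3
t 6.8 plate xy [-112.8  -50.8] z 1.2 yaw_y err deg 0.06 down [ 0. -0. -1.] F plate [-0.1 -0.4] -0.6 gap 0.3 q [-0.38  0.56  1.93  0.    0.65 -0.81]
time_s: 7.3
tool_pos: [490.9, -129.6, 1.1]
tcp_rot: [0.883, 1.385, -0.884]
wrist_force: [-4.2, -2.7, 2.6]
finger_gap: 0.3
t 7.3 plate xy [-93.7 -50.5] z 1.1 yaw_y err deg 0.04 down [-0.001  0.    -1.   ] F plate [-4.9 -0.7] 2.6 gap 0.3 q [-0.35  0.58  1.89 -0.    0.67 -0.78]
```

Contact: 4.9 N along the slot, as expected. Continuing along leg 1.

```bash
python3 -m handwheel '{"linear":[[0,6,0],[0,6,0],[0,6,0],[0,6,0],[0,6,0]],"dr":[[0,0,0],[0,0,0],[0,0,0],[0,0,0],[0,0,0]],"claw":[0,0,0,0,0]}'
python3 -m handwheel '{"linear":[[0,6,0],[0,6,0],[0,6,0],[0,4,0],[0,2,0]],"dr":[[0,0,0],[0,0,0],[0,0,0],[0,0,0],[0,0,0]],"claw":[0,0,0,0,0]}'
cat > car.py <<'E'
from st import *
st(); d=cap("side"); C=cloud(d); P=np.concatenate([(C[...,:2]-c0)@E.T,C[...,2:]],-1)
im=d["img"].astype(int); dk=(im.max(2)<75)|((im[...,1]>im[...,0]+15)&(im[...,1]>im[...,2]))
m=dk&(d["z_map"]>0)&(abs(P[...,2]-38)<5)&(abs(P[...,0])<120)&(P[...,1]>-112)&(P[...,1]<90)
n,l,s,_=cv2.connectedComponentsWithStats(m.astype(np.uint8)); k=1+np.argmax(s[1:,4])
cc=max(cv2.findContours((l==k).astype(np.uint8),0,1)[0],key=cv2.contourArea)
Q=np.array([E@(ray(d,u,v,38)[:2]-c0) for u,v in cc[:,0]],np.float32)
hull=Q
from scipy.optimize import least_squares
f=lambda p:np.hypot(*(hull-p).T)-50
r=least_squares(f,Q.mean(0),loss="soft_l1",f_scale=1.5); print("disc centre plate",r.x.round(1),"mid of box",((Q.min(0)+Q.max(0))/2).round(1),"size",(Q.max(0)-Q.min(0)).round(1),"med |res|",np.median(abs(f(r.x))).round(1))
E
python3 car.py
```

```text
time_s: 7.8
tool_pos: [518.7, -116.9, 1.1]
tcp_rot: [0.883, 1.384, -0.883]
wrist_force: [-4.3, -1.9, 2.4]
finger_gap: 0.4
time_s: 8.3
tool_pos: [540.5, -106.8, 1.1]
tcp_rot: [0.883, 1.384, -0.883]
wrist_force: [-4.0, -2.2, 3.3]
finger_gap: 0.4
t 8.3 plate xy [-39.  -50.7] z 1.1 yaw_y err deg 0.05 down [ 0. -0. -1.] F plate [-4.6 -0.3] 3.3 gap 0.4 q [-0.28  0.63  1.78  0.    0.73 -0.71]
disc centre plate [ 24.2 -91.9] mid of box [ 20.9 -72.7] size [103.7  60.5] med |res| 7.7
```

```bash
python3 -m handwheel '{"linear":[[0,4,0],[0,4,0],[0,4,0],[0,4,0],[0,2,0]],"dr":[[0,0,0],[0,0,0],[0,0,0],[0,0,0],[0,0,0]],"claw":[0,0,0,0,0]}'
python3 st.py
python3 -m handwheel '{"linear":[[0,2,0],[0,1,0],[0,1,0],[0,0,0]],"dr":[[0,0,0],[0,0,0],[0,0,0],[0,0,0]],"claw":[0,0,0,0]}'
python3 st.py
```

```text
time_s: 8.85
tool_pos: [556.9, -99.2, 1.1]
tcp_rot: [0.883, 1.384, -0.883]
wrist_force: [-4.4, -2.1, 2.9]
finger_gap: 0.7
t 8.85 plate xy [-21.  -50.7] z 1.1 yaw_y err deg 0.04 down [ 0. -0. -1.] F plate [-4.9 -0. ] 2.9 gap 0.7 q [-0.26  0.65  1.74  0.    0.75 -0.69]
time_s: 9.25
tool_pos: [560.2, -97.7, 1.1]
tcp_rot: [0.883, 1.384, -0.883]
wrist_force: [-2.9, -0.5, 0.8]
finger_gap: 0.3
t 9.25 plate xy [-17.3 -50.7] z 1.1 yaw_y err deg 0.03 down [ 0.  0. -1.] F plate [-2.8  0.8] 0.8 gap 0.3 q [-0.25  0.65  1.73  0.    0.75 -0.69]
```

```bash
python3 -m handwheel '{"linear":[[0,1,0],[0,0.5,0],[0,0.5,0],[0,0,0]],"dr":[[0,0,0],[0,0,0],[0,0,0],[0,0,0]],"claw":[0,0,0,0]}'
python3 st.py
python3 -m handwheel '{"linear":[[0,1,0],[0,0.5,0],[0,0,0]],"dr":[[0,0,0],[0,0,0],[0,0,0]],"claw":[0,0,0]}'
python3 st.py
```

```text
time_s: 9.65
tool_pos: [562.0, -96.8, 1.2]
tcp_rot: [0.883, 1.384, -0.883]
wrist_force: [-3.2, -0.9, 1.5]
finger_gap: 0.3
t 9.65 plate xy [-15.3 -50.7] z 1.2 yaw_y err deg 0.03 down [ 0.  0. -1.] F plate [-3.3  0.5] 1.5 gap 0.3 q [-0.25  0.66  1.73  0.    0.76 -0.69]
time_s: 9.95
tool_pos: [563.4, -96.2, 1.2]
tcp_rot: [0.883, 1.384, -0.883]
wrist_force: [-2.1, -1.6, 1.3]
finger_gap: 0.5
t 9.95 plate xy [-13.8 -50.7] z 1.2 yaw_y err deg 0.03 down [ 0. -0. -1.] F plate [-2.6 -0.5] 1.3 gap 0.5 q [-0.25  0.66  1.72  0.    0.76 -0.69]
```

```bash
python3 -m handwheel '{"linear":[[0,1,0],[0,0.5,0],[0,0,0]],"dr":[[0,0,0],[0,0,0],[0,0,0]],"claw":[0,0,0]}'
python3 st.py
python3 -m handwheel '{"linear":[[0,1,0],[0,0.5,0],[0,0,0]],"dr":[[0,0,0],[0,0,0],[0,0,0]],"claw":[0,0,0]}'
python3 st.py
```

```text
time_s: 10.25
tool_pos: [564.8, -95.6, 1.2]
tcp_rot: [0.883, 1.384, -0.883]
wrist_force: [-2.5, -1.5, 1.3]
finger_gap: 0.4
t 10.25 plate xy [-12.3 -50.7] z 1.2 yaw_y err deg 0.04 down [ 0. -0. -1.] F plate [-2.9 -0.3] 1.3 gap 0.4 q [-0.25  0.66  1.72  0.    0.76 -0.68]
time_s: 10.55
tool_pos: [564.9, -95.4, 1.1]
tcp_rot: [0.882, 1.386, -0.885]
wrist_force: [-9.9, -5.9, 7.1]
finger_gap: 0.4
t 10.55 plate xy [-12.1 -50.6] z 1.1 yaw_y err deg 0.04 down [-0.002 -0.    -1.   ] F plate [-11.4  -1.2] 7.1 gap 0.4 q [-0.25  0.66  1.72 -0.    0.76 -0.68]
```

The wall stop is clear: force jumps from 3 to 11 N, so the carrier is at the corner. Now I back off, rise, and go round to the plate −y side.

```bash
python3 -m handwheel '{"linear":[[0,-8,0],[0,-10,0],[-30,0,0],[-40,0,0],[0,0,0]],"dr":[[0,0,0],[0,0,0],[0,0,0],[0,0,0],[0,0,0]],"claw":[0,0,0,0,0]}'
python3 -m handwheel '{"linear":[[0,20,20],[0,30,22],[0,25,20],[0,7,15],[0,0,0]],"dr":[[0,0,0],[0,0,0],[0,0,0],[0,0,0],[0,0,0]],"claw":[0,0,0,0,0]}'
python3 car.py
python3 - <<'E'
from h import *
for n in ["side","top"]: 
    d=cap(n); save(d,n+"2.png")
E
```

```text
time_s: 11.05
tool_pos: [552.2, -103.4, 75.6]
tcp_rot: [0.885, 1.376, -0.88]
wrist_force: [0.7, -0.1, -1.3]
finger_gap: 0.5
time_s: 11.55
tool_pos: [657.3, -138.8, 70.1]
tcp_rot: [0.884, 1.383, -0.883]
wrist_force: [-0.5, 0.1, 0.4]
finger_gap: 0.7
t 11.55 plate xy [  53.4 -128.8] z 70.1 yaw_y err deg -0.0 down [ 0.001 -0.    -1.   ] F plate [-0.4  0.3] 0.4 gap 0.7 q [-0.28  0.71  1.41  0.    1.03 -0.71]
disc centre plate [ 48.3 -53.4] mid of box [ 47.4 -54.1] size [107.2  99.2] med |res| 1.2
```

View pics/side2.png

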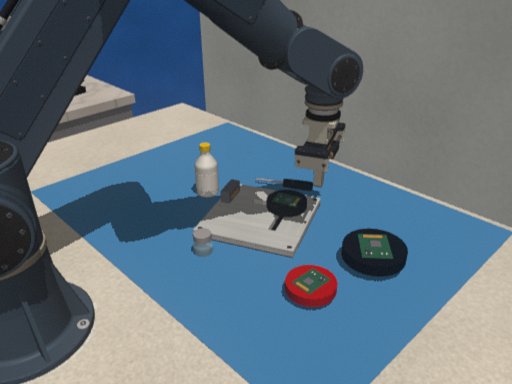

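The picture shows the disc at the slot corner (286,203), leg 1 bare behind it, and the gripper beyond the plate's −y edge; the bystanders have not moved. I'll descend, check the tip height, and push in +y (tool −z).

```bash
python3 -m handwheel '{"linear":[[30,-3,0],[25,0,0],[11,0,0],[0,0,0],[0,0,0]],"dr":[[0,0,0],[0,0,0],[0,0,0],[0,0,0],[0,0,0]],"claw":[0,0,0,0,0]}'
python3 tip.py
python3 -m handwheel '{"linear":[[3,0,-3],[0,0,-4],[0,0,-4],[0,0,-3],[0,0,0]],"dr":[[0,0,0],[0,0,0],[0,0,0],[0,0,0],[0,0,0]],"claw":[0,0,0,0,0]}'
python3 st.py
```

```text
time_s: 12.2
tool_pos: [654.2, -139.1, 6.2]
tcp_rot: [0.883, 1.383, -0.883]
wrist_force: [0.9, -0.8, 0.3]
finger_gap: 0.9
t 12.25 plate xy [  50.7 -128. ] z 6.5 yaw_y err deg 0.04 down [ 0.002 -0.    -1.   ] F plate [1.  0.2] -0.1 gap 0.2 q [-0.28  0.79  1.44  0.    0.91 -0.71]
28 18 x [36. 39. 61.] y [-138. -121.]
36 23 x [34. 36. 55.] y [-138. -121.]
44 31 x [32. 36. 56.] y [-138. -121.]
52 23 x [33. 35. 46.] y [-138. -121.]
60 23 x [31. 34. 37.] y [-138. -121.]
68 5 x [32. 33. 34.] y [-137. -121.]
time_s: 12.75
tool_pos: [647.8, -125.9, 2.3]
tcp_rot: [0.883, 1.384, -0.883]
wrist_force: [0.1, 0.4, -0.6]
finger_gap: 0.2
t 12.75 plate xy [  50.2 -113.2] z 2.3 yaw_y err deg 0.06 down [-0.  0. -1.] F plate [0.3 0.4] -0.6 gap 0.2 q [-0.26  0.78  1.47  0.    0.89 -0.7 ]
```

```bash
python3 -m handwheel '{"linear":[[1,0,-4],[0,0,-4],[0,0,-4],[0,0,-4],[0,0,-4]],"dr":[[0,0,0],[0,0,0],[0,0,0],[0,0,0],[0,0,0]],"claw":[0,0,0,0,0]}'
python3 st.py
python3 -m handwheel '{"linear":[[0,0,-6],[0,0,-6],[0,0,-6],[0,0,-6],[0,0,-6]],"dr":[[0,0,0],[0,0,0],[0,0,0],[0,0,0],[0,0,0]],"claw":[0,0,0,0,0]}'
python3 st.py
```

```text
time_s: 13.25
tool_pos: [639.7, -108.3, 1.5]
tcp_rot: [0.883, 1.383, -0.883]
wrist_force: [1.9, -4.8, 3.6]
finger_gap: 0.5
t 13.25 plate xy [ 50.3 -93.8] z 1.5 yaw_y err deg 0.03 down [ 0.001 -0.    -1.   ] F plate [-0.3 -5.2] 3.6 gap 0.5 q [-0.24  0.76  1.5  -0.    0.87 -0.67]
time_s: 13.75
tool_pos: [627.0, -80.9, 1.5]
tcp_rot: [0.883, 1.383, -0.883]
wrist_force: [1.7, -4.7, 3.4]
finger_gap: 0.4
t 13.75 plate xy [ 50.4 -63.6] z 1.5 yaw_y err deg 0.03 down [ 0.001 -0.    -1.   ] F plate [-0.4 -5. ] 3.4 gap 0.4 q [-0.2   0.74  1.55 -0.    0.85 -0.64]
```

Sliding at a steady 5 N. About 38 mm to go.

```bash
python3 -m handwheel '{"linear":[[0,0,-6],[0,0,-6],[0,0,-6],[0,0,-5],[0,0,-5]],"dr":[[0,0,0],[0,0,0],[0,0,0],[0,0,0],[0,0,0]],"claw":[0,0,0,0,0]}'
python3 -m handwheel '{"linear":[[0,0,-3],[0,0,-2],[0,0,-1],[0,0,-1],[0,0,0]],"dr":[[0,0,0],[0,0,0],[0,0,0],[0,0,0],[0,0,0]],"claw":[0,0,0,0,0]}'
python3 st.py
python3 -m handwheel '{"linear":[[0,0,-1],[0,0,-1],[0,0,0]],"dr":[[0,0,0],[0,0,0],[0,0,0]],"claw":[0,0,0]}'
python3 st.py
```

```text
time_s: 14.25
tool_pos: [615.2, -55.5, 1.4]
tcp_rot: [0.883, 1.383, -0.883]
wrist_force: [1.7, -4.3, 3.5]
finger_gap: 0.9
time_s: 14.75
tool_pos: [612.3, -49.3, 1.4]
tcp_rot: [0.883, 1.383, -0.883]
wrist_force: [2.5, -3.6, 3.5]
finger_gap: 0.5
t 14.75 plate xy [ 50.3 -28.7] z 1.4 yaw_y err deg 0.03 down [ 0.001 -0.    -1.   ] F plate [ 0.8 -4.3] 3.5 gap 0.5 q [-0.16  0.71  1.61 -0.    0.82 -0.59]
time_s: 15.05
tool_pos: [611.8, -48.0, 1.5]
tcp_rot: [0.883, 1.382, -0.883]
wrist_force: [3.3, -6.5, 2.7]
finger_gap: 0.9
t 15.05 plate xy [ 50.4 -27.3] z 1.5 yaw_y err deg 0.04 down [ 0.001 -0.001 -1.   ] F plate [ 0.2 -7.3] 2.7 gap 0.9 q [-0.15  0.71  1.61 -0.    0.82 -0.59]
```

```bash
python3 -m handwheel '{"linear":[[0,0,-1],[0,0,-0.5],[0,0,0]],"dr":[[0,0,0],[0,0,0],[0,0,0]],"claw":[0,0,0]}'
python3 st.py
```

```text
time_s: 15.35
tool_pos: [611.9, -47.8, 1.6]
tcp_rot: [0.882, 1.38, -0.883]
wrist_force: [6.0, -14.8, 0.8]
finger_gap: 0.4
t 15.35 plate xy [ 50.5 -27.2] z 1.6 yaw_y err deg 0.04 down [ 0.003 -0.002 -1.   ] F plate [ -0.7 -15.9] 0.8 gap 0.4 q [-0.15  0.71  1.61 -0.    0.82 -0.59]
```

The end stop is firm: force rises to 16 N with no travel, 1 mm from the predicted point. I'll retreat straight back, rise, swing clear and verify.

```bash
python3 -m handwheel '{"linear":[[0,0,10],[0,0,20],[0,0,20],[-40,0,20],[-40,0,20]],"dr":[[0,0,0],[0,0,0],[0,0,0],[0,0,0],[0,0,0]],"claw":[0,0,0,0,0]}'
python3 -m handwheel '{"linear":[[-40,0,40],[-30,0,40],[0,0,40],[0,0,40],[0,0,0]],"dr":[[0,0,0],[0,0,0],[0,0,0],[0,0,0],[0,0,0]],"claw":[0,0,0,0,0]}'
python3 car.py
python3 - <<'E'
from st import *
d=cap("top"); C=cloud(d); P=np.concatenate([(C[...,:2]-c0)@E.T,C[...,2:]],-1); im=d["img"].astype(int)
m=((abs(P[...,2]-38)<6)&(abs(P[...,0])<115)&(P[...,1]>-110)&(P[...,1]<85)).astype(np.uint8)
cc=max(cv2.findContours(m,0,1)[0],key=cv2.contourArea); Q=np.array([E@(ray(d,u,v,38)[:2]-c0) for u,v in cc[:,0]],np.float32)
print("top disc",cv2.minEnclosingCircle(Q), "zmed",np.median(P[m>0][:,2]))
for n,(x0,y0,x1,y1) in dict(bottle=(155,175,192,220),jar=(248,262,280,292)).items():
    q=C[y0:y1,x0:x1].reshape(-1,3); q=q[(q[:,2]>25)&(q[:,2]<160)]; p=(q[:,:2]-c0)@E.T; print(n,p.min(0).round(),p.max(0).round())
s=cap("side")["img"]
cv2.imwrite("pics/end.png",np.hstack([cv2.resize(d["img"][110:300,150:340],(400,400)),cv2.resize(s[130:270,180:320],(400,400))])[...,::-1])
E
```

```text
time_s: 15.85
tool_pos: [647.8, -128.9, 80.8]
tcp_rot: [0.883, 1.388, -0.884]
wrist_force: [0.5, -0.2, -0.5]
finger_gap: 0.6
time_s: 16.35
tool_pos: [713.9, -273.6, 145.1]
tcp_rot: [0.886, 1.384, -0.886]
wrist_force: [-0.8, 0.5, -0.5]
finger_gap: 0.3
t 16.35 plate xy [  48.1 -275. ] z 145.1 yaw_y err deg -0.17 down [-0.001  0.    -1.   ] F plate [-0.5  0.8] -0.5 gap 0.3 q [-0.43  0.81  1.03 -0.    1.31 -0.86]
disc centre plate [47.7 28.9] mid of box [48.  29.1] size [103.8 101.6] med |res| 0.9
top disc ((51.67372512817383, 32.43136215209961), 49.946720123291016) zmed 38.91312273089261
bottle [ 48. 149.] [107. 208.]Traceback (most recent call last):
  File "<stdin>", line 7, in <module>
    return umr_minimum(a, axis, None, out, keepdims, initial, where)
ValueError: zero-size array to reduction operation minimum which has no identity
```

Run:
```python
from st import *
d=cap("top"); s=cap("side")["img"]
cv2.imwrite("pics/end.png",np.hstack([cv2.resize(d["img"][110:300,150:340],(400,400)),cv2.resize(s[130:270,180:320],(400,400))])[...,::-1])
```

```text
(no output)
```

View pics/end.png

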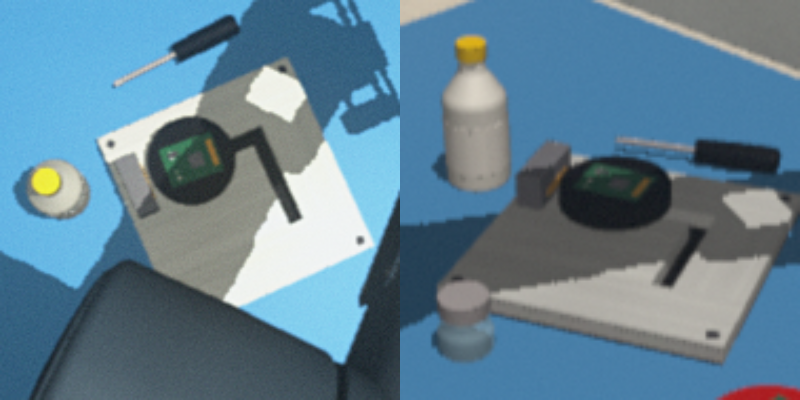

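The disc lies flat and home beside the block, with the whole of leg 1 bare. The bottle, screwdriver and jar stand where they were; the arm hides the jar only in the top view. The gripper is clear, so I'm handing in.

```bash
python3 -c "
from station import order; print(order.finish_job())"
```

```text
the job is handed in; nothing more can be done
None
```

The carrier is pushed along both legs of the slot and is home beside the contact block. I handed the job in at about 16.5 s of the 48 s allowed. With the jaws shut, I pushed it along the first leg until the pin met the corner wall. I then went round and pushed it along the second leg until the pin met the end wall, where the force rose from about 5 N to 16 N with no further travel.

**Final position:** The top camera puts the disc's centre at plate (51.7, 32.4) mm, against a slot end of about (50, 32). The side camera gives (47.7, 28.9), about 3–4 mm off and roughly the same bias it showed at the corner. Both are inside the 6 mm tolerance, and the hard stop agrees with the top view.

**Flat and clear:** The disc's top measures about 39 mm above the bench, so the pin is still down in the slot. The gripper was about 250 mm away, with the wrist force within its usual noise (about 1 N).

**Bystanders:** The bottle measures the same as at the start. The screwdriver and jar look unmoved in the last pictures, but I did not measure them. My jar measurement failed because the arm hid it from the top camera.

**Height disagreement:** The reported tool height was about 45 mm lower than the fingertip height seen by the side camera. My first approach therefore hung over the disc without touching it. I backed off and set the finger height by the camera from then on.

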